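# Pull the hold-open pin, park it, and shut the drying cabinet

## Robot

A 7-joint arm with a two-finger parallel gripper is mounted at the origin on the work surface. World frame = base frame: x ahead of the robot, y to its left, z up, the work surface at z = 0. Lengths are in m, angles in rad, forces in N, time in s.
With the tool pointing down it reaches from about 0.425 to 0.925 m from the base axis. Payload 6.8 kg.
Tool frame: the origin (TCP) lies between the finger pads; the fingertips stand 17 mm ahead of it and the grasp point (between the pads) lies 2 mm behind it; z points along the fingers, y is the line along which they close (so a half turn about z gives the same grasp; the last joint's range is limited). The gripper opens to 85 mm and grips with 20 to 120 N. Pads are 22 mm wide; open, the fingers measure 114 mm over their backs; the gripper's body (76 mm by 85 mm) begins 54 mm behind the grasp point. The pads swing forward as they close: fully open they stand 13 mm farther back than shut.
Start: joints at [1.016, 0.477, 0.022, 1.555, -0.011, 1.109, -0.083], TCP at [0.292, -0.609, 0.248] pointing down, gripper open.
Joint ranges: [-2.96, 2.96], [-0.34, 2.1], [-1.41, 1.46], [0.24, 2.44], [-1.37, 4.51], [0.17, 1.92], [-2.96, 2.96]. Speed limits (rad/s): [2.39, 2.39, 3.14, 3.14, 3.14, 3.14, 3.14].

## Interface

Orientations are given as a unit quaternion [x, y, z, w].
In Python, from station import sensors, viewer, robot gives the robot as it stands.
- The arm moves only by the shell command python3 -m inch 'ROWS' [OPENING]. ROWS is JSON, a list of rows, each an object with "xyz": the shift along the tool's x, y, z in m, a list of three; "yaw": the turn about the tool's z in rad. A call has 1 to 12 rows; each row shifts and turns the commanded pose from where the row before left it, along the tool's axes as they then stand; what a row does not reach is not made up. A row lasts 1/12 s, in which the tool goes at most 41.7 mm and 7.16 degrees, less where a joint would pass 70% of its speed; a pose out of reach is approached as far as the arm can. A call is refused whole if a number of a shift passes 0.0417 or a number of a turn 0.125, either way. A call with a gripper value outside its range is refused whole. OPENING is the finger opening in m, from 0 to 0.0854, set as the call begins (- or left out, the last holds). The fingers move at their own pace and stop on an object; the grip force is fixed at half the most. Time passes only in rows, so rows that do not move let the fingers close. It gives the time, the measured TCP pose, the force, the opening and the grip force at its end, in the units of the state.
- sensors.get_state(): the state, without advancing time (a new reading comes with each control period).
- viewer.get_image(name): name is "scene" or "top" or "wrist"; returns (picture, depth): 420x560x3 uint8, red, green, blue; 420x560 float32, m along the optical axis (not along the pixel's ray), 0 where there is no reading.
- viewer.camera_model(name): a dict with "K" (3x3 intrinsics, pixels), "rvec" (rotation vector, rad) and "tvec" (3), from world to camera coordinates, as OpenCV has them. Camera axes: x right, y down, z forward; pixel columns grow to the right and rows downward; lengths in m; the calibration is good to about 2 mm. A picture is of the moment at which its call begins: read the wrist's pose just before it. camera_model takes no time and is no camera call; for the wrist camera it gives the pose at the moment of the call.
- robot.finish_job(): hands the job in; it is judged then, once.
The state is a dict: "time_s": time; "q": joint angles; "qvel": joint speeds; "joint_torque": joint torques, N m; "tcp_pos": TCP position; "orientation": TCP orientation; "contact_force": force on the tool from outside, world axes, zero at the start; "moment": the same for the moment, N m; "opening": opening from 0.0 (shut) to 1.0 (fully open); "gripper_force": force on a finger pad.
Only numpy, scipy, OpenCV 4.12 (cv2) and the standard library are available. Lean on these libraries where they do the work, as an engineer would, in place of code of your own. Each camera call takes 0.05 s, during which the arm holds its last target. There are 200 camera calls.

## Task

Close up the drying cabinet: draw the red-gripped hold-open pin straight up out of its bore in the yellow bracket and park it in the notch in the bracket's side, upright, at the back of the notch, with its collar down on the bracket, and let go of it. Then push the blue door shut until it snaps home on its catch, leaving the pin parked. Leave the tin, bowl, wood block and chisel on the bench where they are.

Things in the scene. Friction and masses are not known exactly. Their poses are not given: they have to be found in the camera images.
- pin: Hold-open pin, upright in the bore at the start; 0.14 to 0.28 kg. Origin: centre of its collar's underside, z up the pin. Below: round steel shank 16 mm diameter, 70 mm long, tapered foot. Above: collar 36 mm diameter, 6 mm thick, then a red cylindrical grip 24 mm diameter, 6 to 50 mm above the origin. While it is in the bore the door is stopped by it at about 0.7 rad.
- cabinet: Grey steel drying cabinet fixed to the bench. Origin: centre of its underside; x -100 (open front, towards the robot) to 100 mm, y -130 to 130, roof at z 145. A yellow bracket on the roof (foot x -100 to -40, y 25 to 125) carries a plate (z 165 to 185) that juts out over the front: x -180 to -40 for y 25 to 125, x -180 to -120 for y 125 to 170. Two screw heads stand 5 mm up at x -60.
- bore (a point): Centre of the bore's mouth on the bracket's top face, 185 mm above the bench; cabinet x -150, y 50 mm. Vertical bore, 18 mm diameter, through the 20 mm plate. Axes as the cabinet.
- notch (a point): Place of the parked pin's axis on the bracket's top face, 185 mm above the bench; cabinet x -150, y 145 mm. Axes as the cabinet. The notch is a straight slot 20 mm wide (along x), through the 20 mm plate, open to +y at the plate's edge 25 mm from this point; its flat back lies 10 mm to -y. Plate stands 20 mm wide either side of the slot.
- hinge (a point): On the door's vertical hinge line, level with the door's top edge (155 mm above the bench); cabinet x -100, y 120 mm. Axes as the cabinet. The door's inner face lies in the hinge line, the panel is 16 mm thick, 232 mm wide, 15 to 155 mm above the bench; shut, it covers cabinet y 120 to -112.
- door (a joint): Opening angle of the blue door, rad: 0 shut, grows as the free edge swings out to cabinet -x; starts at 0.85 to 1.1, at most 1.3. A sprung roller catch resists from 0.065 rad (some 5 N at the free edge) and below 0.027 rad pulls the door home to 0. A small knob stands 28 mm off the outer face, 205 mm from the hinge, 60 mm above the bench.
- door_edge (a point): Top corner of the door's free edge on its outer face, 155 mm above the bench, 232 mm from the hinge; moves with the door.
- wax_tin: Bystander: tin, 72 mm diameter, 70 mm tall. Origin: centre of underside.
- bowl: Bystander: wooden bowl, 110 mm wide, 50 mm tall. Origin: centre of underside.
- billet: Bystander: pale wood block 90 x 60 x 50 mm. Origin: centre of underside.
- chisel: Bystander: wood-handled chisel 220 mm long, lying. Origin: under its middle, at bench height.
There are look-alikes about, which are no part of the job. Leave any turquoise look-alike of the pin alone.

How it is judged:
By the outcome, as a careful person would: the job done as asked, in the order asked, and still so for the second after the job is handed in, with the robot touching nothing.
It also fails if it takes over 56 s, if anything falls off the work surface, if the arm or the gripper's body presses on something with over 40 N, if the wrist force passes 120 N, or if a joint passes its speed limit or range.

## Working session

There is one attempt and no reset: what is moved stays moved. The work goes in short steps, Python scripts to look and compute and a shell command to move; the robot and the scene stay as the last step left them, time stands still between calls to the robot, and variables do not carry over. Pictures are saved under pics/ and viewed, at most 10 in all, crops included, and the job is handed in when it is done.

```bash
mkdir -p pics
cat > h.py <<'E'
import numpy as np, cv2
from station import sensors, viewer, robot
def cam(n):
    m=viewer.camera_model(n); K=np.array(m["K"]);R=cv2.Rodrigues(np.array(m["rvec"],float))[0];t=np.array(m["tvec"],float).ravel()
    return K,R,t
def grab(n):
    c=cam(n); im,d=viewer.get_image(n); return im,d,c
def save(im,f,crop=None,s=1):
    if crop: im=im[crop[1]:crop[3],crop[0]:crop[2]]
    cv2.imwrite('pics/'+f,cv2.resize(im[:,:,::-1],None,fx=s,fy=s,interpolation=cv2.INTER_CUBIC))
def plane(c,uv,z):
    K,R,t=c; uv=np.atleast_2d(uv).astype(float)
    r=(R.T@np.linalg.inv(K)@np.c_[uv,np.ones(len(uv))].T).T; o=-R.T@t
    return o+r*((z-o[2])/r[:,2])[:,None]
def cloud(d,c):
    K,R,t=c; v,u=np.mgrid[:d.shape[0],:d.shape[1]]
    p=np.stack([(u-K[0,2])/K[0,0]*d,(v-K[1,2])/K[1,1]*d,d],-1); return (p-t)@R
def proj(c,p):
    K,R,t=c; q=(np.atleast_2d(p)@R.T+t)@K.T; return q[:,:2]/q[:,2:]
E
python3 - <<'E'
from h import *
for n in("top","scene"):
    im,d,c=grab(n); save(im,n+'0.png'); np.savez(n+'0.npz',im=im,d=d); print(n,-c[1].T@c[2])
s=sensors.get_state(); print(s)
E
```

```text
top [ 0.49412387 -0.00638372  1.21814226]
scene [0.98601599 0.47342574 1.04754838]
{'time_s': 0.1, 'q': array([ 1.01590461,  0.47773092,  0.02232756,  1.55633857, -0.01152539,
        1.1092735 , -0.08305748]), 'qvel': array([ 0.00140535, -0.00112696, -0.00028979, -0.00225806,  0.00017234,
       -0.00065191,  0.00045954]), 'joint_torque': array([ 3.01744672e-03, -5.97762966e+01,  1.61294080e+00, -2.81959516e+01,
        1.27173439e-02,  4.97447400e-03, -2.68329188e-05]), 'tcp_pos': array([ 0.29144468, -0.60829203,  0.24741948]), 'orientation': array([ 9.75143250e-01,  2.21573880e-01, -2.22602702e-04, -7.80324771e-04]), 'contact_force': array([-0.39142612, -0.04736227,  0.04621294]), 'moment': array([-0.00519859,  0.02703927,  0.01886305]), 'gripper_force': 0.0, 'opening': 1.003185749912939}
```

View pics/top0.png

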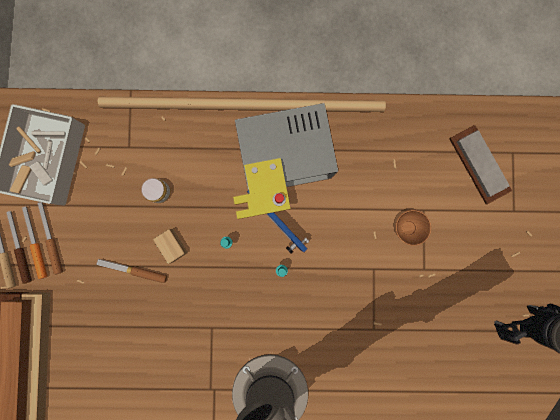

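View pics/scene0.png

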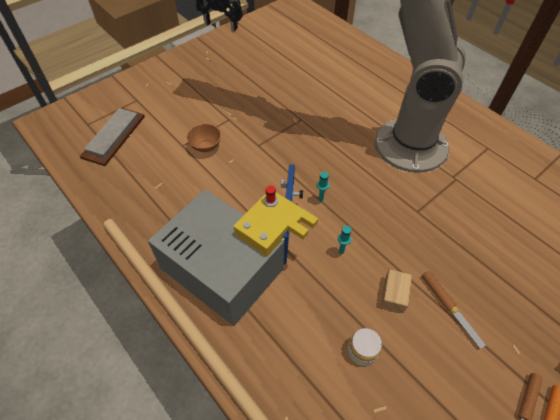

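Top view: the red grip sits on the yellow plate at (280,199), with the notch at the plate's left edge, around (240,206). The door's blue edge is at (305,248). Pin candidates are red (280,199) and turquoise (226,242) and (282,270). The red one is in the yellow bracket, so it fits the description; I'll confirm it in a crop.

Run:
```python
from h import *
for n in("top","scene"):
    z=np.load(n+'0.npz'); im,d=z['im'],z['d']; c=cam(n); hsv=cv2.cvtColor(im,cv2.COLOR_RGB2HSV); P=cloud(d,c)
    H,S,V=[hsv[...,i].astype(int) for i in range(3)]
    yel=(H>22)&(H<34)&(S>170)&(V>90)&(np.abs(P[...,2]-.185)<.012)
    red=((H<5)|(H>174))&(S>170)&(V>60)&(P[...,2]>.18)
    blu=(H>100)&(H<125)&(S>120)
    m=yel.astype(np.uint8); nn,lab,st,_=cv2.connectedComponentsWithStats(m); k=1+st[1:,4].argmax(); m=(lab==k).astype(np.uint8)
    ct=max(cv2.findContours(m,0,2)[0],key=cv2.contourArea)
    ap=cv2.approxPolyDP(ct,2.5,True)[:,0]; w=plane(c,ap,.185)
    print(n,'yellow z',np.median(P[m>0][:,2]));
    for a,b in zip(ap,w): print(a,b.round(4))
    v,u=np.nonzero(red); print('red',len(u),u.mean(),v.mean(),'zmax',P[red][:,2].max())
    top=red&(P[...,2]>.228); v,u=np.nonzero(top); print('grip top',len(u),plane(c,[[u.mean(),v.mean()]],.235), 'raw',np.median(P[top],0))
    bt=blu&(np.abs(P[...,2]-.155)<.008); Q=P[bt]; print('blue top',len(Q))
    l=cv2.fitLine(Q[:,:2].astype(np.float32),2,0,.01,.01).ravel(); s=(Q[:,:2]-l[2:])@l[:2]; print(l, l[2:]+l[:2]*s.min(), l[2:]+l[:2]*s.max())
    if n=='top': save(im,'c0.png',(200,90,350,290),3)
```

```text
top yellow z 0.1839869330642764
[257 163] [0.6808 0.0414 0.185 ]
[245 165] [0.6749 0.0737 0.185 ]
[246 173] [0.6532 0.0707 0.185 ]
[248 165] [0.675  0.0656 0.185 ]
[251 173] [0.6534 0.0572 0.185 ]
[256 174] [0.6509 0.0436 0.185 ]
[258 167] [0.67   0.0385 0.185 ]
[254 164] [0.678  0.0495 0.185 ]
red 63 278.8095238095238 197.76190476190476 zmax 0.23983963653498727
grip top 62 [[ 0.58288901 -0.0183016   0.235     ]] raw [ 0.58252533 -0.01861254  0.23480154]
blue top 267
[ 0.7167639   0.69731593  0.49876937 -0.04258579] [ 0.44820332 -0.09177984] [0.61084621 0.06645006]
scene yellow z 0.18482204674673713
[317 219] [0.533  0.0946 0.185 ]
[276 193] [ 0.5566 -0.0276  0.185 ]
[280 199] [ 0.5612 -0.0072  0.185 ]
[275 207] [0.5861 0.0032 0.185 ]
[266 207] [ 0.6027 -0.0109  0.185 ]
[261 202] [ 0.6024 -0.0303  0.185 ]
[264 195] [ 0.5832 -0.0421  0.185 ]
[235 227] [ 0.6947 -0.0137  0.185 ]
[267 248] [0.6741 0.0784 0.185 ]
[288 225] [0.5966 0.0626 0.185 ]
[303 235] [0.5885 0.1059 0.185 ]
[307 230] [0.5721 0.1019 0.185 ]
[296 222] [0.5767 0.0685 0.185 ]
[301 217] [0.558  0.0657 0.185 ]
[312 223] [0.5498 0.0952 0.185 ]
red 122 270.23770491803276 193.36885245901638 zmax 0.23741279178763988
grip top 64 [[ 0.58504595 -0.01553474  0.235     ]] raw [ 0.58477699 -0.01549765  0.23450656]
blue top 182
[ 0.711537    0.70264864  0.5022855  -0.03714497] [ 0.44823576 -0.09051952] [0.61092371 0.07013617]
```

View pics/c0.png

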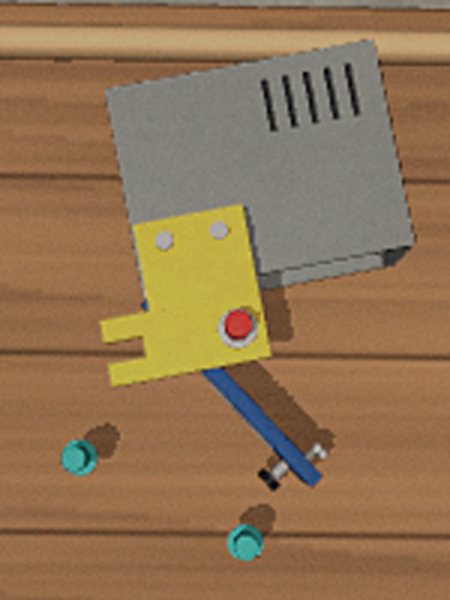

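The crop confirms it: the red grip in its collar sits in the bracket at crop (238,325). The turquoise ones at (78,457) and (245,542) stand on the bench. Next is a rigid fit of the cabinet frame, plus the turquoise positions.

Run:
```python
from h import *
M=np.array([[-180,170],[-180,25],[-40,25],[-40,125],[-120,125],[-120,170],[-140,170],[-140,135],[-160,135],[-160,170]])/1e3
def kab(A,B):
    a,b=A.mean(0),B.mean(0);U,_,Vt=np.linalg.svd((A-a).T@(B-b));R=(Vt.T@np.diag([1,np.linalg.det(Vt.T@U.T)])@U.T);return R,b-R@a
for n in("top","scene"):
    z=np.load(n+'0.npz'); im,d=z['im'],z['d']; c=cam(n); hsv=cv2.cvtColor(im,cv2.COLOR_RGB2HSV); P=cloud(d,c)
    H,S,V=[hsv[...,i].astype(int) for i in range(3)]
    m=((H>20)&(H<36)&(S>150)&(V>120)&(P[...,2]>.17)).astype(np.uint8)
    m=cv2.morphologyEx(m,cv2.MORPH_CLOSE,np.ones((2,2)))
    ct=max(cv2.findContours(m,0,1)[0],key=cv2.contourArea); W=plane(c,ct[:,0],.185)[:,:2]
    print(n,len(ct),W.min(0),W.max(0))
    # ICP-free: corners = contour points nearest predicted, two passes of edge-point line fits
    yaw=np.radians(12.6); R=np.array([[np.cos(yaw),-np.sin(yaw)],[np.sin(yaw),np.cos(yaw)]]); t=np.array([.584,-.017])-R@[-.150,.050]
    for it in range(15):
        L=(W-t)@R; A=[];B=[]
        for i in range(len(M)):
            p,q=M[i],M[(i+1)%len(M)]; e=(q-p)/np.linalg.norm(q-p); s=(L-p)@e; nn=np.array([e[1],-e[0]]); k=(L-p)@nn
            ok=(s>.006)&(s<np.linalg.norm(q-p)-.006)&(abs(k)<.009)
            A+=list(L[ok]-np.outer(k[ok],nn)); B+=list(W[ok])
        R,t=kab(np.array(A),np.array(B))
    res=np.linalg.norm(np.array(A)@R.T+t-np.array(B),axis=1)
    print('yaw',np.degrees(np.arctan2(R[1,0],R[0,0])),'t',t,'n',len(A),'rms',res.std()+res.mean())
    for nm,p in dict(bore=(-.15,.05),notch=(-.15,.145),hinge=(-.1,.12)).items(): print(nm,t+R@p)
    tq=((H>80)&(H<96)&(S>120)&(P[...,2]>.08)); nn,lab,st,ce=cv2.connectedComponentsWithStats(tq.astype(np.uint8))
    for k in range(1,nn):
        if st[k,4]>20: print('turq',ce[k].round(),np.median(P[lab==k],0).round(3),P[lab==k][:,2].max().round(3))
```

```text
top 223 [ 0.52869095 -0.04920517] [0.68991112 0.09910506]
yaw 11.39532210315165 t [ 0.73705063 -0.04073777] n 189 rms 0.0023498609856883045
bore [ 0.58012867 -0.02136   ]
notch [0.56135882 0.07176729]
hinge [0.61531262 0.05713897]
turq [225. 242.] [0.465 0.132 0.119] 0.124
turq [282. 271.] [ 0.385 -0.03   0.118] 1.218
scene 225 [ 0.53098672 -0.03809712] [0.69634768 0.11245688]
yaw 11.779293690028755 t [ 0.74139492 -0.02982441] n 169 rms 0.0021823469045606945
bore [ 0.58434662 -0.01149869]
notch [0.5649531  0.08150072]
hinge [0.61900372 0.06723431]
turq [323. 179.] [ 0.388 -0.024  0.111] 0.124
turq [345. 233.] [0.47  0.139 0.114] 1.048
```

```bash
python3 -m inch '[{"xyz":[0,0,-0.011],"yaw":-0.121},{"xyz":[0,0,-0.011],"yaw":-0.121},{"xyz":[0,0,-0.011],"yaw":-0.121},{"xyz":[0,0,-0.011],"yaw":-0.121},{"xyz":[0,0,-0.011],"yaw":-0.121},{"xyz":[0,0,-0.011],"yaw":-0.121},{"xyz":[0,0,-0.011],"yaw":-0.121},{"xyz":[0,0,-0.011],"yaw":-0.121},{"xyz":[0,0,-0.011],"yaw":-0.121},{"xyz":[0,0,-0.011],"yaw":-0.121},{"xyz":[0,0,-0.011],"yaw":-0.118},{"xyz":[0,0,0],"yaw":0}]' 0.085
python3 -m inch '[{"xyz":[0.026,0.02,0],"yaw":0},{"xyz":[0.026,0.02,0],"yaw":0},{"xyz":[0.026,0.02,0],"yaw":0},{"xyz":[0.026,0.02,0],"yaw":0},{"xyz":[0.026,0.02,0],"yaw":0},{"xyz":[0.026,0.02,0],"yaw":0},{"xyz":[0.026,0.02,0],"yaw":0},{"xyz":[0.026,0.02,0],"yaw":0},{"xyz":[0.026,0.02,0],"yaw":0},{"xyz":[0.026,0.02,0],"yaw":0},{"xyz":[0.026,0.02,0],"yaw":0},{"xyz":[0.026,0.02,0],"yaw":0}]'
```

```text
time_s: 1.1
tcp_pos: [0.2919, -0.6094, 0.3713]
orientation: [0.63, 0.777, -0.0, 0.001]
contact_force: [0.0, -1.2, -0.4]
opening: 0.995
gripper_force: 0.0
time_s: 2.1
tcp_pos: [0.4635, -0.253, 0.3685]
orientation: [0.633, 0.774, -0.0, -0.0]
contact_force: [-0.3, -1.2, -0.0]
opening: 0.998
gripper_force: 0.0
```

```bash
python3 -m inch '[{"xyz":[0.026,0.0206,0],"yaw":0},{"xyz":[0.026,0.0206,0],"yaw":0},{"xyz":[0.026,0.0206,0],"yaw":0},{"xyz":[0.026,0.0206,0],"yaw":0},{"xyz":[0.026,0.0206,0],"yaw":0},{"xyz":[0.026,0.0206,0],"yaw":0},{"xyz":[0.026,0.0206,0],"yaw":0},{"xyz":[0.026,0.0206,0],"yaw":0},{"xyz":[0,0,0],"yaw":0},{"xyz":[0,0,0],"yaw":0},{"xyz":[0,0,0],"yaw":0}]'
python3 - <<'E'
from h import *
im,d,c=grab("wrist"); save(im,'w0.png'); np.savez('w0.npz',im=im,d=d); print(-c[1].T@c[2],c[1]); print(sensors.get_state()['tcp_pos'])
E
```

```text
time_s: 3.02
tcp_pos: [0.5823, -0.0182, 0.3683]
orientation: [0.632, 0.775, -0.001, -0.0]
contact_force: [-0.0, 0.1, 0.1]
opening: 1.0
gripper_force: 0.0
[0.56849556 0.04663663 0.49432521] [[ 0.97968259  0.20054978 -0.00134185]
 [ 0.19390375 -0.94546573  0.26171721]
 [ 0.05121866 -0.25665998 -0.96514367]]
[ 0.58226114 -0.01897079  0.36855341]
```

View pics/w0.png

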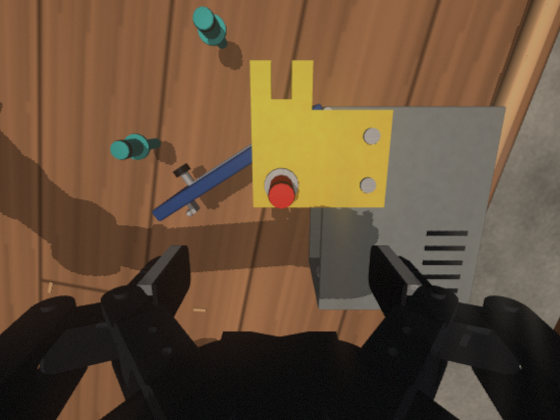

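Wrist view: the plate is crisp, with the grip top at (281,192), the slot between columns 271 and 292 with its back at row 99, and the door edge running from (158,215) to (250,150). I'll fit the bracket from this view.

```bash
cat >> h.py <<'E'
M=np.array([[-180,170],[-180,25],[-40,25],[-40,125],[-120,125],[-120,170],[-140,170],[-140,135],[-160,135],[-160,170]])/1e3
def kab(A,B):
    a,b=A.mean(0),B.mean(0);U,_,Vt=np.linalg.svd((A-a).T@(B-b));R=(Vt.T@np.diag([1,np.linalg.det(Vt.T@U.T)])@U.T);return R,b-R@a
def bracket(im,c):
    hsv=cv2.cvtColor(im,cv2.COLOR_RGB2HSV);H,S,V=[hsv[...,i].astype(int) for i in range(3)]
    m=((H>20)&(H<36)&(S>150)&(V>150)).astype(np.uint8)
    ct=max(cv2.findContours(m,0,1)[0],key=cv2.contourArea); W=plane(c,ct[:,0],.185)[:,:2]
    yaw=np.radians(11.6); R=np.array([[np.cos(yaw),-np.sin(yaw)],[np.sin(yaw),np.cos(yaw)]]); t=np.array([.583,-.017])-R@[-.150,.050]
    for it in range(20):
        L=(W-t)@R; A=[];B=[]
        for i in range(len(M)):
            p,q=M[i],M[(i+1)%len(M)]; l=np.linalg.norm(q-p); e=(q-p)/l; s=(L-p)@e; nn=np.array([e[1],-e[0]]); k=(L-p)@nn
            ok=(s>.004)&(s<l-.004)&(abs(k)<.009)
            A+=list(L[ok]-np.outer(k[ok],nn)); B+=list(W[ok])
        R,t=kab(np.array(A),np.array(B))
    res=np.linalg.norm(np.array(A)@R.T+t-np.array(B),axis=1)
    print('bracket yaw',np.arctan2(R[1,0],R[0,0]),'t',t,'n',len(A),'rms',np.sqrt((res**2).mean()),W.min(0),W.max(0))
    return R,t
def redm(im):
    hsv=cv2.cvtColor(im,cv2.COLOR_RGB2HSV);H,S,V=[hsv[...,i].astype(int) for i in range(3)]
    return ((H<6)|(H>172))&(S>170)&(V>60),V
E
python3 - <<'E'
from h import *
z=np.load('w0.npz');im,d=z['im'],z['d'];c=cam('wrist'); P=cloud(d,c)
R,t=bracket(im,c)
for nm,p in dict(bore=(-.15,.05),notch=(-.15,.145),hinge=(-.1,.12)).items(): print(nm,t+R@p)
r,V=redm(im); q=r&(P[...,2]>.2315); ct=max(cv2.findContours(q.astype(np.uint8),0,1)[0],key=cv2.contourArea)
(e,rad,_)=cv2.fitEllipse(ct); print('grip',e,rad,plane(c,[e],.235),P[q][:,2].mean())
hsv=cv2.cvtColor(im,cv2.COLOR_RGB2HSV); b=(hsv[...,0]>100)&(hsv[...,0]<125)&(hsv[...,1]>120)&(abs(P[...,2]-.155)<.008)
Q=P[b]; l=cv2.fitLine(Q[:,:2].astype(np.float32),2,0,.01,.01).ravel(); s=(Q[:,:2]-l[2:])@l[:2]; print('door',l,l[2:]+l[:2]*s.min(),'ang',np.arctan2(l[1],l[0]))
s=sensors.get_state();o=s['orientation'];print(s['tcp_pos'],2*np.arctan2(o[1],o[0])-np.pi/2)
E
```

```text
bracket yaw 0.19549792152408532 t [ 0.73959008 -0.03840926] n 563 rms 0.0012386184992419283 [ 0.53055379 -0.04869227] [0.69548245 0.10409516]
bore [ 0.58273467 -0.01849996]
notch [0.56428044 0.07469039]
hinge [0.61818437 0.05987936]
grip (281.0950622558594, 195.07447814941406) (23.70820426940918, 24.525436401367188) [[ 0.58315775 -0.01861053  0.235     ]] 0.23755030010776923
door [ 0.7212605   0.69266397  0.4845234  -0.05675029] [ 0.44636685 -0.093394  ] ang 0.76517606
[ 0.58226114 -0.01897079  0.36855341] 0.20062444569758875
```

```bash
python3 -m inch '[{"xyz":[0,0.001,0.02],"yaw":0.005},{"xyz":[0,0,0.02],"yaw":0},{"xyz":[0,0,0.02],"yaw":0},{"xyz":[0,0,0.02],"yaw":0},{"xyz":[0,0,0.02],"yaw":0},{"xyz":[0,0,0.02],"yaw":0},{"xyz":[0,0,0.02],"yaw":0},{"xyz":[0,0,0.016],"yaw":0},{"xyz":[0,0,0],"yaw":0},{"xyz":[0,0,0],"yaw":0}]'
python3 -m inch '[{"xyz":[0,0,0],"yaw":0},{"xyz":[0,0,0],"yaw":0},{"xyz":[0,0,0],"yaw":0},{"xyz":[0,0,0],"yaw":0},{"xyz":[0,0,0],"yaw":0},{"xyz":[0,0,0],"yaw":0},{"xyz":[0,0,0],"yaw":0},{"xyz":[0,0,0],"yaw":0}]' 0.0
```

```text
time_s: 3.9
tcp_pos: [0.583, -0.019, 0.2128]
orientation: [0.634, 0.773, -0.001, -0.001]
contact_force: [0.6, 0.7, 0.5]
opening: 0.993
gripper_force: 0.0
time_s: 4.57
tcp_pos: [0.584, -0.0173, 0.2141]
orientation: [0.633, 0.774, 0.0, 0.0]
contact_force: [-1.3, -1.0, 5.5]
opening: 0.266
gripper_force: 58.6
```

```bash
python3 -m inch '[{"xyz":[0,0,-0.008],"yaw":0},{"xyz":[0,0,-0.01],"yaw":0},{"xyz":[0,0,-0.01],"yaw":0},{"xyz":[0,0,-0.01],"yaw":0},{"xyz":[0,0,-0.01],"yaw":0},{"xyz":[0,0,-0.01],"yaw":0},{"xyz":[0,0,-0.01],"yaw":0},{"xyz":[0,0,-0.01],"yaw":0},{"xyz":[0,0,-0.006],"yaw":0},{"xyz":[0,0,0],"yaw":0},{"xyz":[0,0,0],"yaw":0}]'
python3 - <<'E'
from h import *
im,d,c=grab("wrist"); save(im,'w1.png'); np.savez('w1.npz',im=im,d=d)
P=cloud(d,c);r,V=redm(im);print(P[r][:,2].max(),np.median(P[r],0),sensors.get_state()['tcp_pos'])
E
```

```text
time_s: 5.48
tcp_pos: [0.5838, -0.0173, 0.2976]
orientation: [0.633, 0.774, 0.0, 0.0]
contact_force: [-0.7, -0.3, -1.1]
opening: 0.265
gripper_force: 58.9
0.4234946424155216 [ 0.58223557 -0.01258618  0.31820373] [ 0.58349646 -0.01745226  0.29696159]
```

View pics/w1.png

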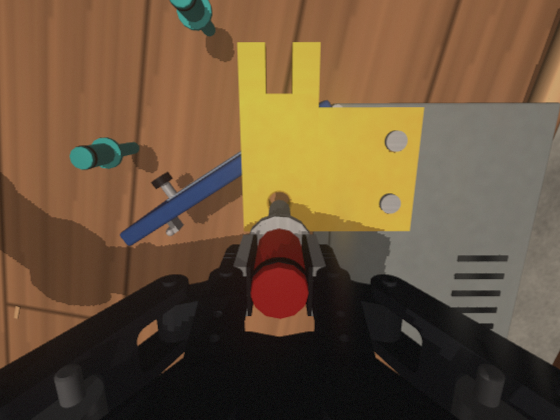

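The red grip (281,275) is held, and the shank's foot at (279,197) is clear above the plate. I'll move along the bracket to the notch.

```bash
python3 -m inch '[{"xyz":[0.012,0,0],"yaw":0},{"xyz":[0.015,0,0],"yaw":0},{"xyz":[0.015,0,0],"yaw":0},{"xyz":[0.015,0,0],"yaw":0},{"xyz":[0.015,0,0],"yaw":0},{"xyz":[0.015,0,0],"yaw":0},{"xyz":[0.01,0,0],"yaw":0},{"xyz":[0,0,0],"yaw":0},{"xyz":[0,0,0],"yaw":0},{"xyz":[0,0,0],"yaw":0},{"xyz":[0,0,0],"yaw":0}]'
python3 - <<'E'
from h import *
s=sensors.get_state(); im,d,c=grab("wrist"); save(im,'w2.png',(180,60,380,210),4); np.savez('w2.npz',im=im,d=d)
R,t=bracket(im,c); nb=t+R@[-.15,.145]; print('notch',nb,'old [.56428,.07469] tcp',s['tcp_pos'], 'tcp in cab rel notch',(s['tcp_pos'][:2]-np.array([.56428,.07469]))@np.array([[.98095,-.19426],[.19426,.98095]]))
for z in (.185,.1985): print(z,'axis px',proj(c,np.r_[s['tcp_pos'][:2],z]))
print('notch px',proj(c,np.r_[.56428,.07469,.185]))
E
```

```text
time_s: 6.45
tcp_pos: [0.5648, 0.0764, 0.2971]
orientation: [0.634, 0.773, -0.0, 0.0]
contact_force: [-0.4, 0.9, -0.7]
opening: 0.259
gripper_force: 58.9
bracket yaw 0.3098954330784026 t [ 0.75198868 -0.01522645] n 110 rms 0.0019543194718067473 [0.53038732 0.04894376] [0.55645776 0.09693118]
notch [0.56491479 0.07712268] old [.56428,.07469] tcp [0.5647835  0.07644331 0.29707883] tcp in cab rel notch [0.00083451 0.0016221 ]
0.185 axis px [[279.96103435 201.80424929]]
0.1985 axis px [[280.0093109  206.46154696]]
notch px [[278.94179443 203.70045358]]
```

View pics/w2.png

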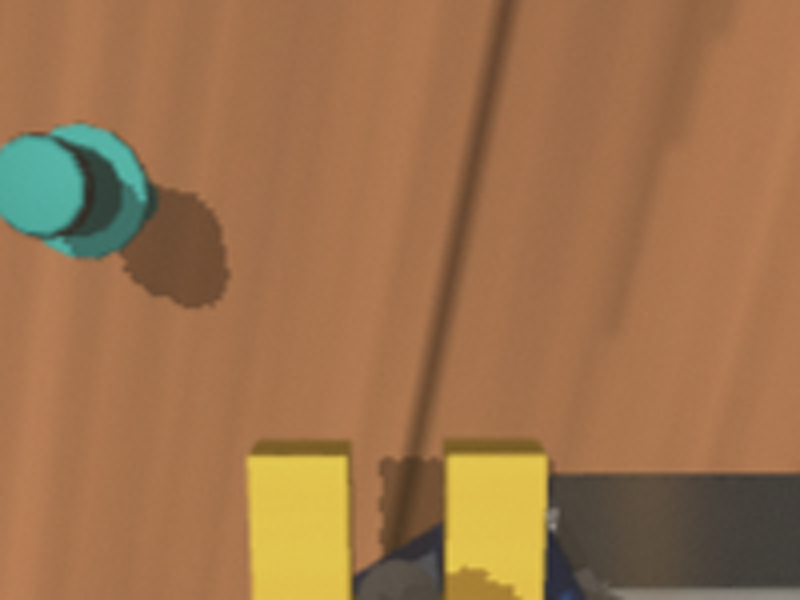

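The foot at crop (400,580) is centred between the slot edges at 352 and 445, so it's safe to lower.

```bash
python3 -m inch '[{"xyz":[0,0,0.006],"yaw":0},{"xyz":[0,0,0.008],"yaw":0},{"xyz":[0,0,0.008],"yaw":0},{"xyz":[0,0,0.008],"yaw":0},{"xyz":[0,0,0],"yaw":0}]'
python3 -m inch '[{"xyz":[0,0,0.008],"yaw":0},{"xyz":[0,0,0.008],"yaw":0},{"xyz":[0,0,0.008],"yaw":0},{"xyz":[0,0,0.008],"yaw":0},{"xyz":[0,0,0.008],"yaw":0},{"xyz":[0,0,0.006],"yaw":0},{"xyz":[0,0,0],"yaw":0},{"xyz":[0,0,0],"yaw":0}]'
```

```text
time_s: 6.92
tcp_pos: [0.5633, 0.0772, 0.2648]
orientation: [0.633, 0.774, -0.001, -0.001]
contact_force: [-0.3, -0.0, -1.0]
opening: 0.267
gripper_force: 58.9
time_s: 7.58
tcp_pos: [0.5644, 0.0778, 0.2209]
orientation: [0.633, 0.774, -0.0, -0.0]
contact_force: [0.3, 0.2, -1.7]
opening: 0.267
gripper_force: 58.9
```

```bash
python3 -m inch '[{"xyz":[0,0,0.003],"yaw":0},{"xyz":[0,0,0.002],"yaw":0},{"xyz":[0,0,0],"yaw":0},{"xyz":[0,0,0],"yaw":0}]'
python3 -m inch '[{"xyz":[0,0,0.0015],"yaw":0},{"xyz":[0,0,0.001],"yaw":0},{"xyz":[0,0,0],"yaw":0},{"xyz":[0,0,0],"yaw":0}]'
```

```text
time_s: 7.92
tcp_pos: [0.5646, 0.0777, 0.2164]
orientation: [0.633, 0.774, 0.0, 0.0]
contact_force: [-0.2, -0.1, -1.1]
opening: 0.269
gripper_force: 58.9
time_s: 8.25
tcp_pos: [0.5647, 0.0778, 0.2141]
orientation: [0.633, 0.774, 0.0, 0.0]
contact_force: [-0.4, -0.1, 1.3]
opening: 0.263
gripper_force: 59.6
```

```bash
python3 -m inch '[{"xyz":[-0.0015,0,0],"yaw":0},{"xyz":[-0.0015,0,0],"yaw":0},{"xyz":[0,0,0],"yaw":0},{"xyz":[0,0,0],"yaw":0}]'
python3 -m inch '[{"xyz":[-0.001,0,0],"yaw":0},{"xyz":[0,0,0],"yaw":0},{"xyz":[0,0,0],"yaw":0}]'
python3 -m inch '[{"xyz":[-0.001,0,0.0005],"yaw":0},{"xyz":[0,0,0],"yaw":0},{"xyz":[0,0,0],"yaw":0}]'
```

```text
time_s: 8.58
tcp_pos: [0.5654, 0.075, 0.2141]
orientation: [0.633, 0.774, 0.0, 0.0]
contact_force: [0.8, 1.4, 1.8]
opening: 0.262
gripper_force: 59.6
time_s: 8.83
tcp_pos: [0.5655, 0.0742, 0.2141]
orientation: [0.633, 0.774, 0.0, 0.0]
contact_force: [-0.5, 1.1, 2.9]
opening: 0.267
gripper_force: 59.6
time_s: 9.08
tcp_pos: [0.5656, 0.0741, 0.214]
orientation: [0.633, 0.774, 0.001, -0.0]
contact_force: [-2.2, 4.0, 5.6]
opening: 0.266
gripper_force: 60.0
```

It now touches the back (+y reaction 4 N) and the collar (+z reaction 5.6 N). Releasing and lifting clear.

```bash
python3 -m inch '[{"xyz":[0,0,0],"yaw":0},{"xyz":[0,0,0],"yaw":0},{"xyz":[0,0,0],"yaw":0},{"xyz":[0,0,0],"yaw":0}]' 0.07
python3 -m inch '[{"xyz":[0,0,-0.01],"yaw":0},{"xyz":[0,0,-0.02],"yaw":0},{"xyz":[0,0,-0.02],"yaw":0},{"xyz":[0,0,-0.02],"yaw":0},{"xyz":[0,0,-0.02],"yaw":0},{"xyz":[-0.02,0,-0.02],"yaw":0},{"xyz":[-0.03,0,0],"yaw":0},{"xyz":[-0.03,0,0],"yaw":0},{"xyz":[0,0,0],"yaw":0},{"xyz":[0,0,0],"yaw":0}]'
python3 - <<'E'
from h import *
s=sensors.get_state(); im,d,c=grab("wrist"); save(im,'w3.png'); np.savez('w3.npz',im=im,d=d); P=cloud(d,c)
R,t=bracket(im,c); print('notch',t+R@[-.15,.145],'tcp',s['tcp_pos'])
r,V=redm(im); q=r&(P[...,2]>.2315)&(P[...,2]<.25); ct=max(cv2.findContours(q.astype(np.uint8),0,1)[0],key=cv2.contourArea)
e=cv2.fitEllipse(ct); w=plane(c,[e[0]],.235)[0]; print('grip',e,w,'cab',(w[:2]-t)@R, P[q][:,2].mean())
im,d,c=grab("top");P=cloud(d,c);r,V=redm(im);q=r&(P[...,2]>.18);v,u=np.nonzero(q);print('top grip',len(u),plane(c,[[u.mean(),v.mean()]],.235))
E
```

```text
time_s: 9.42
tcp_pos: [0.5654, 0.0721, 0.2129]
orientation: [0.634, 0.774, -0.0, -0.0]
contact_force: [0.2, -0.0, 0.2]
opening: 0.814
gripper_force: 0.0
time_s: 10.25
tcp_pos: [0.5816, -0.0082, 0.3237]
orientation: [0.635, 0.772, -0.0, 0.0]
contact_force: [0.3, 1.3, 0.6]
opening: 0.818
gripper_force: 0.0
bracket yaw 0.21425623394941207 t [ 0.74096763 -0.03402307] n 532 rms 0.0027229465004236456 [ 0.53005952 -0.03750964] [0.69525127 0.10601661]
notch [0.5635674  0.07576837] tcp [ 0.58156027 -0.00820999  0.32368027]
grip ((279.4103088378906, 91.32740783691406), (32.83958435058594, 34.66256332397461), 5.01210355758667) [0.56489572 0.0738512  0.235     ] cab [-0.14910969  0.14284424] 0.2352270714114192
top grip 59 [[0.56524445 0.07152897 0.235     ]]
```

View pics/w3.png

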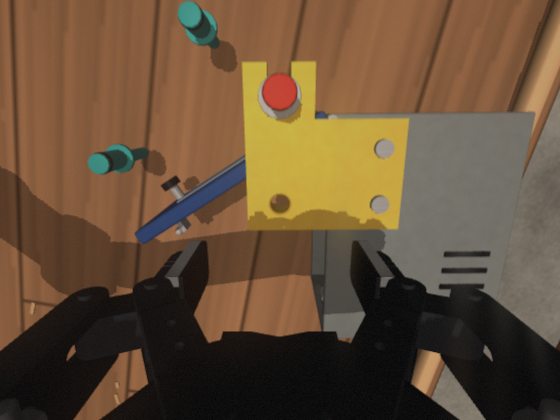

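The pin is parked upright at the back of the notch (279,91), its grip top at z 0.235 and the bore (280,203) empty. Next I close the fingers, move to the door's outer side and descend.

```bash
python3 -m inch '[{"xyz":[0,-0.015,0],"yaw":0},{"xyz":[0,-0.025,0],"yaw":0},{"xyz":[0,-0.025,0],"yaw":0},{"xyz":[0,-0.025,0],"yaw":0},{"xyz":[0,-0.025,0],"yaw":0},{"xyz":[-0.002,-0.022,0],"yaw":0},{"xyz":[0,0,0],"yaw":0},{"xyz":[0,0,0],"yaw":0},{"xyz":[0,0,0],"yaw":0}]' 0
python3 -m inch '[{"xyz":[0,0,0.02],"yaw":0},{"xyz":[0,0,0.025],"yaw":0},{"xyz":[0,0,0.025],"yaw":0},{"xyz":[0,0,0.025],"yaw":0},{"xyz":[0,0,0.025],"yaw":0},{"xyz":[0,0,0],"yaw":0},{"xyz":[0,0,0],"yaw":0}]'
python3 - <<'E'
from h import *
s=sensors.get_state();Rc=np.array([[np.cos(.1955),-np.sin(.1955)],[np.sin(.1955),np.cos(.1955)]]);print((s['tcp_pos'][:2]-[.6182,.0599])@Rc,s['opening'],s['q'].round(2))
E
```

```text
time_s: 11.1
tcp_pos: [0.4481, -0.0336, 0.3238]
orientation: [0.633, 0.774, 0.0, 0.0]
contact_force: [-0.0, -0.1, 0.8]
opening: -0.002
gripper_force: 0.0
time_s: 11.68
tcp_pos: [0.4475, -0.0336, 0.2027]
orientation: [0.633, 0.774, -0.0, -0.002]
contact_force: [0.6, 0.5, 0.4]
opening: 0.004
gripper_force: 0.0
[-0.18561619 -0.05858601] 0.0037334112638784706 [ 0.49  0.22 -0.61  2.09  0.16  0.89 -0.01]
```

```bash
python3 -m inch '[{"xyz":[0,0,0.02],"yaw":0},{"xyz":[0,0,0.025],"yaw":0},{"xyz":[0,0,0.025],"yaw":0},{"xyz":[0,0,0.005],"yaw":0},{"xyz":[0,0,0],"yaw":0},{"xyz":[0,0,0],"yaw":0}]'
python3 -m inch '[{"xyz":[-0.005,0.0025,0],"yaw":0},{"xyz":[-0.008,0.004,0],"yaw":0},{"xyz":[-0.009,0.005,0],"yaw":0},{"xyz":[-0.009,0.005,0],"yaw":0},{"xyz":[-0.009,0.006,0],"yaw":0},{"xyz":[-0.009,0.006,0],"yaw":0},{"xyz":[-0.009,0.007,0],"yaw":0},{"xyz":[-0.009,0.007,0],"yaw":0},{"xyz":[-0.009,0.008,0],"yaw":0},{"xyz":[0,0,0],"yaw":0}]'
python3 - <<'E'
from h import *
s=sensors.get_state();Rc=np.array([[np.cos(.1955),-np.sin(.1955)],[np.sin(.1955),np.cos(.1955)]]);print((s['tcp_pos'][:2]-[.6182,.0599])@Rc,s['contact_force'])
E
```

```text
time_s: 12.18
tcp_pos: [0.4488, -0.0343, 0.1298]
orientation: [0.633, 0.774, 0.001, 0.001]
contact_force: [-0.4, 1.0, -0.0]
opening: -0.002
gripper_force: 0.0
time_s: 13.02
tcp_pos: [0.5139, -0.1012, 0.1282]
orientation: [0.634, 0.773, 0.0, 0.001]
contact_force: [-0.3, -0.2, -0.4]
opening: -0.003
gripper_force: 0.0
[-0.13358669 -0.13781461] [-0.34100524 -0.2389329  -0.41756651]
```

```bash
python3 -m inch '[{"xyz":[-0.008,0.008,0],"yaw":0},{"xyz":[-0.007,0.009,0],"yaw":0},{"xyz":[-0.007,0.009,0],"yaw":0},{"xyz":[-0.006,0.01,0],"yaw":0},{"xyz":[-0.006,0.01,0],"yaw":0},{"xyz":[-0.004,0.01,0],"yaw":0},{"xyz":[-0.004,0.01,0],"yaw":0},{"xyz":[-0.003,0.009,0],"yaw":0},{"xyz":[-0.003,0.008,0],"yaw":0},{"xyz":[0,0,0],"yaw":0}]'
python3 - <<'E'
from h import *
s=sensors.get_state();Rc=np.array([[np.cos(.1955),-np.sin(.1955)],[np.sin(.1955),np.cos(.1955)]]);print((s['tcp_pos'][:2]-[.6182,.0599])@Rc,s['contact_force'])
im,d,c=grab("top"); save(im,'t1.png',(200,90,350,290),3)
E
```

```text
time_s: 13.85
tcp_pos: [0.6041, -0.1297, 0.1282]
orientation: [0.633, 0.774, 0.0, 0.0]
contact_force: [0.2, 1.1, 0.5]
opening: 0.002
gripper_force: 0.1
[-0.05061966 -0.18327521] [0.16221574 1.08804672 0.50153948]
```

View pics/t1.png

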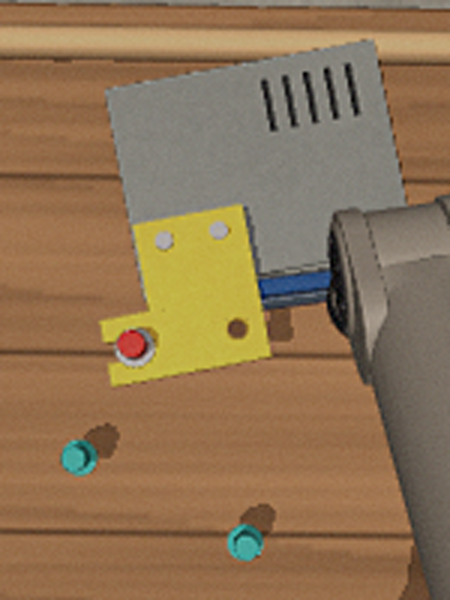

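The door (blue, crop 295,288) is nearly shut and the pin is still parked at (130,345). Final push, checking force.

```bash
python3 -m inch '[{"xyz":[0,0.005,0],"yaw":0},{"xyz":[0,0.005,0],"yaw":0},{"xyz":[0,0.004,0],"yaw":0},{"xyz":[0,0.003,0],"yaw":0},{"xyz":[0,0,0],"yaw":0}]'
python3 -m inch '[{"xyz":[0,0.002,0],"yaw":0},{"xyz":[0,0.002,0],"yaw":0},{"xyz":[0,0,0],"yaw":0}]'
python3 -m inch '[{"xyz":[0,0.002,0],"yaw":0},{"xyz":[0,0,0],"yaw":0},{"xyz":[0,0,0],"yaw":0}]'
```

```text
time_s: 14.32
tcp_pos: [0.6163, -0.1277, 0.1281]
orientation: [0.634, 0.773, -0.003, -0.002]
contact_force: [-13.6, -2.7, 10.3]
opening: -0.003
gripper_force: 7.8
time_s: 14.57
tcp_pos: [0.6165, -0.1277, 0.128]
orientation: [0.634, 0.773, -0.006, -0.005]
contact_force: [-26.0, -2.4, 21.4]
opening: 0.0
gripper_force: 15.5
time_s: 14.82
tcp_pos: [0.6166, -0.1277, 0.128]
orientation: [0.634, 0.773, -0.008, -0.006]
contact_force: [-33.2, -3.4, 25.9]
opening: 0.001
gripper_force: 19.2
```

Something is resisting with an upward component, probably the knuckles on the door's top edge. I'll back off and measure the door angle.

```bash
python3 -m inch '[{"xyz":[0,-0.01,0],"yaw":0},{"xyz":[0,-0.02,0],"yaw":0},{"xyz":[0,-0.02,0],"yaw":0},{"xyz":[0,0,0],"yaw":0},{"xyz":[0,0,0],"yaw":0}]'
cat >> h.py <<'E'
def door(n):
    im,d,c=grab(n);P=cloud(d,c);hsv=cv2.cvtColor(im,cv2.COLOR_RGB2HSV)
    b=(hsv[...,0]>100)&(hsv[...,0]<125)&(hsv[...,1]>120)&(abs(P[...,2]-.155)<.008)
    Q=P[b]; l=cv2.fitLine(Q[:,:2].astype(np.float32),2,0,.01,.01).ravel(); a=np.arctan2(l[1],l[0])
    C=np.array([[np.cos(.1955),-np.sin(.1955)],[np.sin(.1955),np.cos(.1955)]]);L=(Q[:,:2]-[.6182,.0599])@C
    print(n,len(Q),'theta',(.1955+np.pi/2-a+.5)%np.pi-.5,'cab-x of edge pts',L[:,0].min(),L[:,0].max(),'y',L[:,1].min(),L[:,1].max())
    return im
E
python3 - <<'E'
from h import *
for n in('top','scene','wrist'):
    im=door(n)
    if n=='wrist':save(im,'w4.png')
E
```

```text
time_s: 15.23
tcp_pos: [0.5758, -0.1354, 0.1284]
orientation: [0.634, 0.774, -0.0, 0.0]
contact_force: [0.3, -0.2, 0.2]
opening: 0.001
gripper_force: 0.0
top 150 theta -0.04083562 cab-x of edge pts -0.014904153268785367 0.0005936407814760119 y -0.2274802167914395 -0.09808716903358547
scene 220 theta -0.01053834 cab-x of edge pts -0.013516009701802714 0.0027253535821532525 y -0.22599624152659328 -0.11301893169131405
wrist 15631 theta -0.0042307377 cab-x of edge pts -0.04786984059690231 0.0007654546227130398 y -0.1959121042139967 -0.09216187533888233
```

View pics/w4.png

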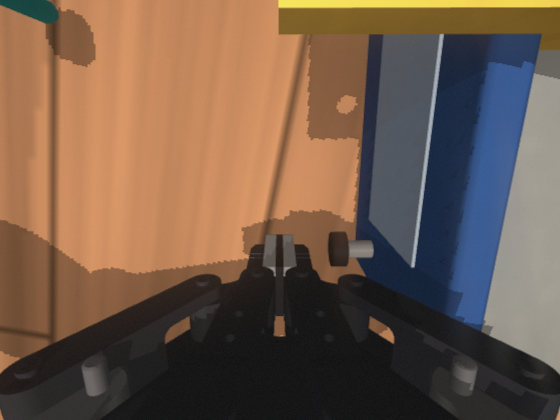

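The wrist view and depth agree: the door's top edge lies at cabinet x −0.015 to 0 over its full width, so theta ≈ 0 and the door is shut. Retreat, then a final check of the pin and door.

```bash
python3 -m inch '[{"xyz":[0,-0.01,-0.01],"yaw":0},{"xyz":[0,-0.01,-0.025],"yaw":0},{"xyz":[0,0,-0.03],"yaw":0},{"xyz":[-0.02,0,-0.03],"yaw":0},{"xyz":[-0.03,0,-0.03],"yaw":0},{"xyz":[-0.03,0,-0.03],"yaw":0},{"xyz":[-0.03,0,-0.02],"yaw":0},{"xyz":[-0.03,0,0],"yaw":0},{"xyz":[-0.03,0,0],"yaw":0},{"xyz":[0,0,0],"yaw":0},{"xyz":[0,0,0],"yaw":0},{"xyz":[0,0,0],"yaw":0}]'
python3 - <<'E'
from h import *
for n in('top','scene'):
    im=door(n); c=cam(n)
    d=viewer.get_image(n)[1];P=cloud(d,c);r,V=redm(im);q=r&(P[...,2]>.18)&(P[...,2]<.26);v,u=np.nonzero(q);print('grip',plane(c,[[u.mean(),v.mean()]],.235),P[q][:,2].max())
    if n=='top':save(im,'t2.png',(100,80,450,300),2)
s=sensors.get_state();print(s['contact_force'],s['time_s'],abs(s['qvel']).max())
E
```

```text
time_s: 16.38
tcp_pos: [0.5908, -0.3035, 0.3018]
orientation: [0.633, 0.774, 0.001, -0.0]
contact_force: [-0.2, 0.5, 0.8]
opening: -0.003
gripper_force: 0.0
top 259 theta -0.0061786175 cab-x of edge pts -0.014999479368529493 0.0007659363390430936 y -0.23047101089141903 -0.09809256094844951
grip [[0.56493256 0.07136006 0.235     ]] 0.2381550217680743
scene 212 theta -0.010758638 cab-x of edge pts -0.012275951863442358 0.0029787889652738288 y -0.22600834594037322 -0.11283291129618461
grip [[0.57398417 0.08266377 0.235     ]] 0.23786299160500968
[ 0.97634573 -0.01992431  0.03487617] 16.5833 0.006633949489744001
```

View pics/t2.png

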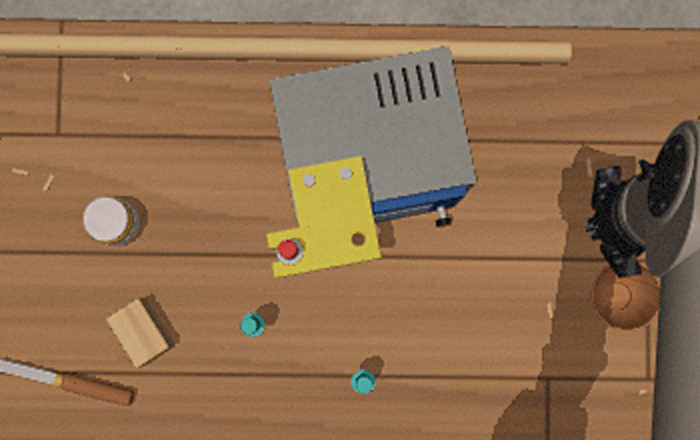

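The door is shut at (420,203), the pin is parked at (288,250), the bystanders haven't moved, and the arm is clear (tool at z 0.30). Handing in.

```bash
python3 -c "
from station import robot
print(robot.finish_job())"
```

```text
the job is handed in; nothing more can be done
None
```

The pin is parked upright at the back of the notch with its collar down, the door measures shut on its catch (angle about 0 rad), the bystanders were left alone, and the job was handed in at about 16.6 s; no verdict was returned.

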